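Bring the microphone turntable back onto its pointer with the slack taken up

ROBOT

A 6-joint arm with a two-finger parallel gripper is mounted at the origin on the work surface. World frame = base frame: x ahead of the robot, y to its left, z up, the work surface at z = 0. Lengths are in m, angles in rad, forces in N, time in s.
With the tool pointing down it reaches from about 0.425 to 0.95 m from the base axis. Payload 3.5 kg.
Tool frame: the origin (TCP) lies between the finger pads; the fingertips stand 11 mm ahead of it and the grasp point (between the pads) lies 8 mm behind it (ctrl.tcp_to_tips is the distance from the TCP to the fingertips, in m); z points along the fingers, y is the direction in which the jaws open and shut (so a half turn about z gives the same grasp; the last joint's range is limited). The gripper opens to 85 mm and grips with 20 to 120 N. Pads are 22 mm wide; open, the fingers measure 114 mm over their backs; the gripper's body (76 mm by 85 mm) begins 54 mm behind the grasp point. The pads swing forward as they close: fully open they stand 13 mm farther back than shut.
Start: joints at [-1.36, 0.286, 1.577, -0, 1.279, -0.15], TCP at [0.238, -0.632, 0.242] pointing down, gripper open.
Joint ranges: [-2.77, 2.77], [-0.9, 2.22], [0.21, 2.48], [-1.53, 4.67], [0.24, 2.81], [-2.84, 2.84]. Speed limits (rad/s): [2.79, 2.79, 3.14, 3.14, 3.14, 3.14].

INTERFACE

Orientations are given as a unit quaternion [x, y, z, w].
In Python, from plant import monitor, vision, workorder, ctrl gives the robot as it stands.
- The arm moves only by the tool jog_arm, never from a script. Its argument "series" is a list of rows, each a list of 4 numbers: the shift along the tool's x, y, z in m, then the turn about the tool's z in rad. In form: [[tx, ty, tz, spin], ...]. A call has exactly 8 rows; each row shifts and turns the pose as measured when the row begins, along the tool's axes as they then stand; what a row does not reach is not made up. A row lasts 1/12 s, in which the tool goes at most 41.7 mm and 7.16 degrees, less where a joint would pass 70% of its speed; a pose out of reach is approached as far as the arm can. A call is refused whole if a number of a shift passes 0.0417 or a number of a turn 0.125, either way. A call with a gripper value outside its range is refused whole. "grip" is the finger opening in m, from 0 to 0.0854, set as the call begins (left out, the last holds). The fingers move at their own pace and stop on an object; "grip_force" is the grip in N (left out, the last holds). Time passes only in rows, so rows that do not move let the fingers close, or fill a call up. It gives the time, the measured TCP pose, the force and the opening at its end, in the units of the state.
- monitor.get_state(): the state, without advancing time (a new reading comes with each control period).
- vision.read_camera(name): name is "scene" or "top" or "wrist"; returns the picture (400x640x3 uint8, red, green, blue); there is no depth.
- vision.get_calibration(name): a dict with "vfov" (degrees; the focal length in pixels is half the picture's height over the tangent of half this angle, whatever the lens; pixels are square), "cx", "cy" (the principal point, pixels), "R" (3x3) and "t" (3): a world point X has camera coordinates R X + t. Camera axes: x right, y down, z forward; pixel columns grow to the right and rows downward; lengths in m; the calibration is good to about 2 mm. A picture is of the moment at which its call begins: read the wrist's pose just before it. get_calibration takes no time and is no camera call; for the wrist camera it gives the pose at the moment of the call.
- workorder.sign_off(): hands the job in, once; it reports no verdict.
The state is a dict: "time": time; "qpos": joint angles; "dq": joint speeds; "joint_efforts": joint torques, N m; "eef_pos": TCP position; "tcp_rot": TCP orientation; "contact_force": force on the tool from outside, world axes, zero at the start; "wrist_torque": the same for the moment, N m; "opening": opening from 0.0 (shut) to 1.0 (fully open).
Only numpy, scipy, OpenCV 4.12 (cv2) and the standard library are available. Lean on these libraries where they do the work, as an engineer would, in place of code of your own. Each camera call takes 0.05 s, during which the arm holds its last target.

TASK

Set the microphone turntable for a test, moving it only by its brass knob: turn the knob anticlockwise (seen from above) until the white tongue on the platform has gone at least 10 degrees past the yellow pointer, then turn it back clockwise and stop with the tongue exactly on the pointer's tip, so that the slack in the drive is taken up in the clockwise direction. Let go of the knob without shifting anything, do not touch the platform, the microphone, the drive wheel or the pointer, and leave the windscreen, the spare clip and the desk base where they are.

Things in the scene. Friction and masses are not known exactly. Their poses are not given: they have to be found in the camera images.
- knob: Brass knob on the turntable's board, turning about a vertical axis. A disc (diameter 68 mm, 4 to 16 mm above the origin) carries an upright flat-sided bar to grip: 72 mm long along x, 18 mm thick along y, top 61 mm above the origin, a white dot near its +x end. Origin on the axis at the board's top, 20 mm above the shelf. z up.
- knob_grip (a point): Point on the knob's axis, midway up its gripping bar, 62 mm above the shelf. The knob drives the wheel by hidden gears in the same sense, 2 turns to 1. Turning takes about 0.04 N m in the slack and 0.15 N m while moving the platform; it stays where it is left. It can be turned about 340 degrees anticlockwise from its start.
- platform: Round pine platform, diameter 190 mm, vertical axis 200 mm from the knob's. A green microphone with steel ball head lies fixed on it along x (ball to +x, top 102 mm above the shelf); a white tongue 5 mm wide points out along +x; two dark steel lugs stick out of the rim at its +y side. Origin on its axis, 30 mm above the shelf. Held by friction: it moves only when the drive pin pushes a lug.
- mark (a point): Outer tip of the white tongue, 113 mm from the platform's axis and 43.5 mm above the shelf. Moves with the platform.
- drive_pin (a point): Top of the upright steel drive pin, 8 mm thick, 106 mm from the axis. It stands between the platform's two lugs with 25 mm of free travel (14 degrees of the wheel, 28 of the knob). Turning anticlockwise it pushes one lug (its x in the platform's frame is then about -12.7 mm), clockwise the other (x about +12.7 mm). Where it starts in this slack varies.
- pointer: Yellow pointer fixed on the board outside the platform; its cone tip points at the platform's axis, 118 mm from it, 43.5 mm above the shelf. Origin on the platform's axis at shelf height; x runs through the tip, z up: the mark's y in this frame is negative before the pointer, positive once past it anticlockwise. It stands 35 to 75 degrees anticlockwise of the tongue's start.
- plinth: The turntable's wooden board, 265 x 430 x 20 mm, fixed to the shelf. Origin at shelf height below the knob's axis; the platform's axis is 200 mm along its +y; the board spans x from -125 to 140 mm and y from -70 to 360 mm.
- windscreen: Bystander: chrome ball windscreen, diameter 65 mm, 78 mm high, standing on its collar. Origin at the centre of its underside.
- clip: Bystander: spare black plastic microphone clip, 75 x 40 x 43 mm. Origin at the centre of its underside.
- desk_base: Bystander: round steel desk base, diameter 130 mm, 46 mm high with its stub. Origin at the centre of its underside.
- wheel: Brass drive wheel, diameter 224 mm, flat on the board under the platform and just wider than it; it carries the drive pin at its +y side. Origin on the platform's axis, 22 mm above the shelf.

How it is judged:
On the way:
1. the white tongue is taken at least about 10 degrees anticlockwise past the yellow pointer (y of mark in the frame of pointer above 0.018 m), for 0.1 s.
At the end, for the whole second after the job is handed in: The tip of the white tongue is within 4 mm (2 degrees) of the yellow pointer's line, the drive pin lies against the lug that it pushes when turning clockwise (within about 5 mm), so the slack is taken up that way, and platform and knob are at rest (y of mark in the frame of pointer between -0.004 and 0.004 m and x of mark in the frame of pointer above 0.1 m and x of drive_pin in the frame of platform above 0.008 m and angular speed of platform below 0.05 rad/s and angular speed of knob below 0.1 rad/s); the robot touches nothing.
It fails at once if the robot touches the platform, its microphone, the drive wheel or the pointer (contact force between any of platform, wheel, pointer and the fingers above 1 N or contact force between any of platform, wheel, pointer and the arm above 1 N).
It fails at once if the windscreen, the spare clip or the desk base is moved by more than 15 mm (distance of any of windscreen, clip, desk_base from where it was at the start of the episode above 0.015 m).
It also fails if it takes over 70 s, if anything falls off the work surface, if the arm or the gripper's body presses on something with over 40 N, if the wrist force passes 120 N, or if a joint passes its speed limit or range.

## Working session

There is one attempt and no reset: what is moved stays moved. The work goes in short steps, Python scripts to look and compute and a tool call to move; the robot and the scene stay as the last step left them, time stands still between calls to the robot, and variables do not carry over. Pictures are saved under pics/ and viewed, and the job is handed in when it is done.

Besides the shell and the picture viewer there is one more tool, called after "Emit:" by a JSON object that holds its "api" and its "payload". jog_arm: Moves the arm, as the interface text tells. Its arguments: {"type":"object","properties":{"series":{"type":"array","items":{"type":"array","items":{"type":"number"}}},"grip":{"type":"number"},"grip_force":{"type":"number"}},"required":["series"]}

```bash
ls; mkdir -p pics; python3 - <<'E'
from plant import monitor, vision, workorder, ctrl
import cv2
print(monitor.get_state(), ctrl.tcp_to_tips)
for n in ["scene","top","wrist"]:
    c=vision.get_calibration(n);print(n,c)
    cv2.imwrite(f"pics/{n}0.png",vision.read_camera(n)[:,:,::-1])
E
```

```text
pics
{'time': 0.0, 'qpos': array([-1.35995329e+00,  2.87194956e-01,  1.57819104e+00, -4.63123175e-05,
        1.27861454e+00, -1.50006771e-01]), 'dq': array([ 0.00068854,  0.00039724, -0.00050824,  0.0019553 , -0.00017375,
        0.00039441]), 'joint_efforts': array([ 6.10116385e-04, -4.05979836e+01, -2.92624193e+01, -9.47957710e-05,
        5.76452294e-03,  3.31888351e-06]), 'eef_pos': array([ 0.23819934, -0.63088785,  0.24092003]), 'tcp_rot': array([ 9.83765619e-01,  1.79454053e-01, -5.87724889e-05, -1.20271161e-03]), 'contact_force': array([-1.04107129, -0.35841371,  0.29334387]), 'wrist_torque': array([ 0.02052672,  0.01878002, -0.01764914]), 'opening': 0.9966537654264532} 0.011
scene {'vfov': 48.458198555197896, 'cx': 318.7963855926753, 'cy': 207.32159090339798, 'R': array([[-0.75515003,  0.65553188,  0.00513626],
       [ 0.40924182,  0.47752425, -0.77749065],
       [-0.5121226 , -0.58502012, -0.62887352]]), 't': array([ 0.41905932, -0.16231949,  1.24793032])}
top {'vfov': 53.17687522346592, 'cx': 316.9667466370396, 'cy': 196.67786238763395, 'R': array([[-0.07152764, -0.99742826, -0.00454624],
       [-0.97627295,  0.07094307, -0.20459279],
       [ 0.20438916, -0.01019566, -0.97883662]]), 't': array([0.0251019 , 0.54204425, 0.95076155])}
wrist {'vfov': 66.76621503818242, 'cx': 320.7138594046653, 'cy': 196.45628075158749, 'R': array([[ 0.35262875, -0.93576176, -0.00170179],
       [-0.8992387 , -0.33936756,  0.27604243],
       [-0.25888748, -0.09581018, -0.96114395]]), 't': array([-0.67424054, -0.03527346,  0.37909683])}
```

View pics/scene0.png

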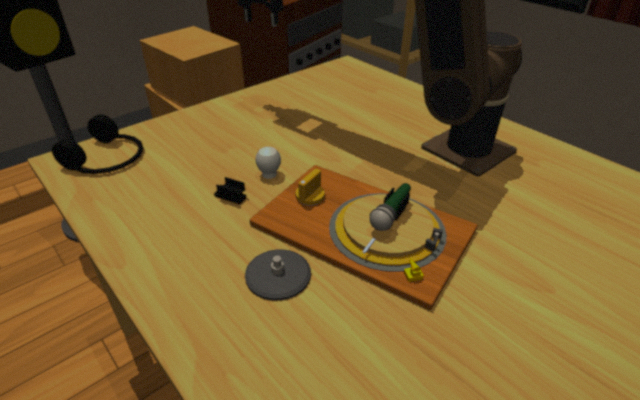

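View pics/top0.png

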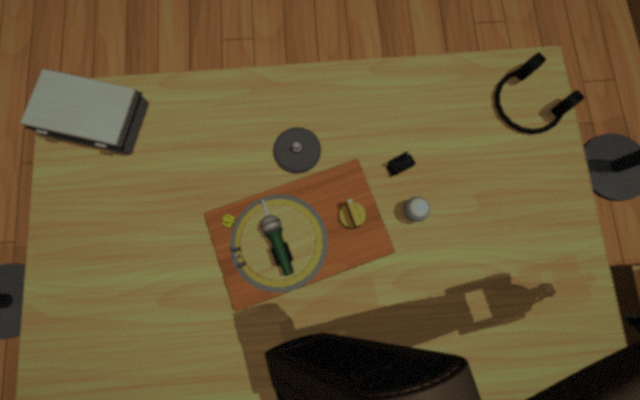

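View pics/wrist0.png

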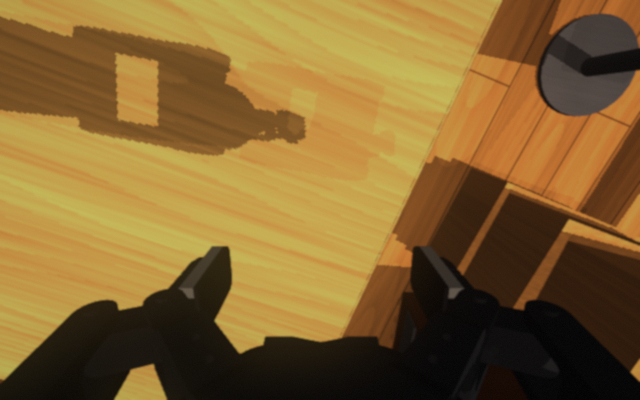

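Scene: knob at about (311,188) in scene and (352,213) in top; platform centre at about (279,243) in top; pointer at (229,221), tongue at (264,207). I'll zoom in to read these more accurately.

```bash
cat > h.py <<'E'
import numpy as np, cv2
from scipy.optimize import least_squares
def K(c):
    f=200/np.tan(np.radians(c['vfov'])/2); return f
def proj(c,X):
    p=np.atleast_2d(X)@np.array(c['R']).T+c['t']; f=K(c)
    return np.c_[c['cx']+f*p[:,0]/p[:,2], c['cy']+f*p[:,1]/p[:,2]]
def ray(c,uv):
    R=np.array(c['R']); d=R.T@np.array([(uv[0]-c['cx'])/K(c),(uv[1]-c['cy'])/K(c),1.]); return -R.T@c['t'],d
def at_z(c,uv,z):
    o,d=ray(c,uv); return o+d*(z-o[2])/d[2]
def tri(obs):
    A=[];b=[]
    for c,uv in obs:
        o,d=ray(c,uv); d=d/np.linalg.norm(d); P=np.eye(3)-np.outer(d,d); A.append(P); b.append(P@o)
    return np.linalg.lstsq(np.vstack(A),np.hstack(b),rcond=None)[0]
E
python3 - <<'E'
import cv2
a=cv2.imread("pics/top0.png")[150:315,195:435]; cv2.imwrite("pics/top0z.png",cv2.resize(a,(792,545),interpolation=cv2.INTER_CUBIC))
a=cv2.imread("pics/scene0.png")[155:310,245:485]; cv2.imwrite("pics/scene0z.png",cv2.resize(a,(792,512),interpolation=cv2.INTER_CUBIC))
E
```

```text
(no output)
```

View pics/top0z.png

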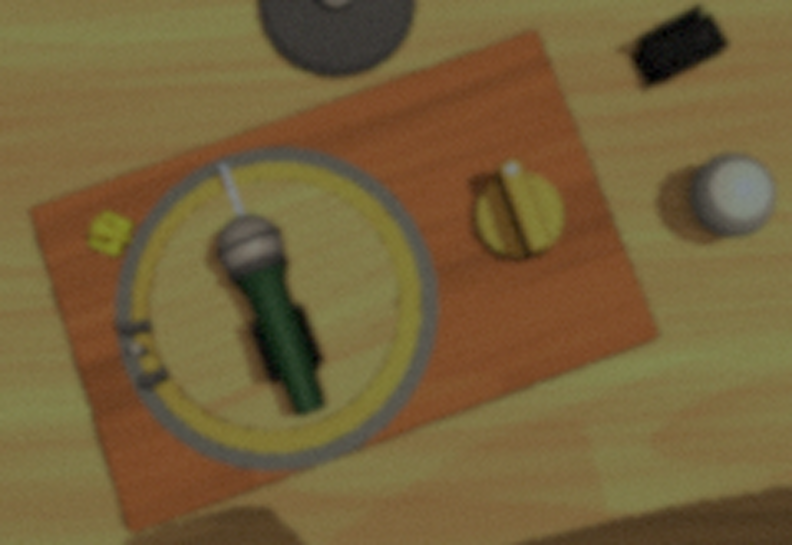

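View pics/scene0z.png

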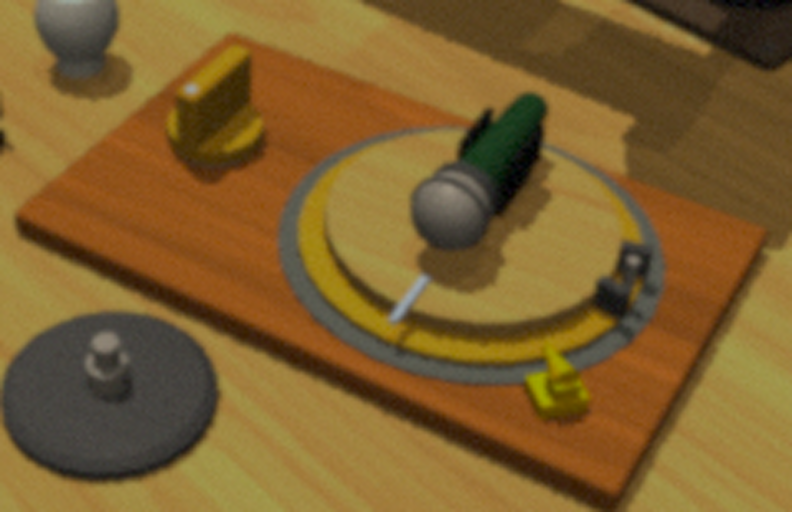

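```bash
cat > fit.py <<'E'
from plant import vision
from h import *
T=vision.get_calibration('top');S=vision.get_calibration('scene')
tz=lambda u,v:np.array([195+(u+.5)/3.3-.5,150+(v+.5)/3.3-.5]); sz=lambda u,v:np.array([245+(u+.5)/3.3-.5,155+(v+.5)/3.3-.5])
obs=[(T,tz(538,30),(.14,-.07)),(T,tz(32,210),(.14,.36)),(T,tz(657,335),(-.125,-.07)),(T,tz(130,530),(-.125,.36)),
(S,sz(18,218),(.14,-.07)),(S,sz(612,498),(.14,.36)),(S,sz(235,35),(-.125,-.07)),(S,sz(768,232),(-.125,.36))]
def w(p,xy,z): c,s=np.cos(p[2]),np.sin(p[2]); return np.array([p[0]+c*xy[0]-s*xy[1],p[1]+s*xy[0]+c*xy[1],z])
E
python3 - <<'E'
from fit import *
for sel in (obs,obs[:4],obs[4:]):
    r=least_squares(lambda p:np.hstack([proj(c,w(p,xy,.02))[0]-uv for c,uv,xy in sel]),[.65,-.1,0.2])
    print(r.x,np.degrees(r.x[2]),np.abs(r.fun).max())
p=r.x
r=least_squares(lambda p:np.hstack([proj(c,w(p[:3],xy,p[3]))[0]-uv for c,uv,xy in obs]),[.65,-.1,0.2,.02]);print(r.x)
p=r.x
ax=w(p,(0,.2),0); print('axis',ax)
# dot of knob, pts
dot=tri([(T,tz(512,168)),(S,sz(191,90))]); print('dot',dot)
# bar other end top: 
end=tri([(T,tz(531,255)),(S,sz(243,48))]); print('barend',end)
tong=tri([(T,tz(222,165)),(S,sz(396,320))]); print('tong',tong)
tip=tri([(T,tz(131,237)),(S,sz(549,350))]); print('tip',tip)
ang=lambda q:np.degrees(np.arctan2(q[1]-ax[1],q[0]-ax[0]))
print('tong ang',ang(tong),np.hypot(*(tong-ax)[:2]),'tip',ang(tip),np.hypot(*(tip-ax)[:2]))
print(at_z(T,tz(222,165),.0435),at_z(S,sz(396,320),.0435),at_z(S,sz(549,350),.0435))
print('dotang',np.degrees(np.arctan2(dot[1]-p[1],dot[0]-p[0])),np.hypot(dot[0]-p[0],dot[1]-p[1]))
E
```

```text
[ 0.49484419 -0.10069027  0.27201117] 15.585091897636591 2.1306745272358114
[ 0.49433636 -0.10110335  0.27599906] 15.813581466565342 1.6314621999139831
[ 0.49563182 -0.09996721  0.26811006] 15.361575005173133 2.3535800829059497
[ 0.49346888 -0.10193062  0.27321823  0.01401345]
axis [0.43950254 0.09065088 0.        ]
dot [ 0.5218743  -0.09342131  0.08085402]
barend [ 0.45945796 -0.10510683  0.08023384]
tong [0.54691183 0.12626698 0.04576706]
tip [0.49588799 0.19913644 0.0433322 ]
tong ang 18.345127723665797 0.1131603394716725 tip 62.5368096724199 0.12226379618027527
[0.5475213  0.12640276 0.0435    ] [0.54502349 0.12492294 0.0435    ] [0.49534806 0.20003856 0.0435    ]
dotang 16.676459617380768 0.029652596388864427
```

Emit:
{"api": "jog_arm", "payload": {"series": [[0.0267, -0.0253, 0, 0], [0.0267, -0.0253, 0, 0], [0.0267, -0.0253, 0, 0], [0.0267, -0.0253, 0, 0], [0.0267, -0.0253, 0, 0], [0.0267, -0.0253, 0, 0], [0.0267, -0.0253, 0, 0], [0.0267, -0.0253, 0, 0]], "grip": 0.0854, "grip_force": 60}}

```text
time: 0.82
eef_pos: [0.3666, -0.3607, 0.236]
tcp_rot: [0.985, 0.173, -0.001, -0.003]
contact_force: [0.7, -0.6, 0.5]
opening: 0.998
```

Emit:
{"api": "jog_arm", "payload": {"series": [[0.0267, -0.0253, 0, 0], [0.0267, -0.0253, 0, 0], [0.0267, -0.0253, 0, 0], [0.0267, -0.0253, 0, 0], [0.0267, -0.0253, 0, 0], [0.0267, -0.0253, 0, 0], [0.0267, -0.0253, 0, 0], [0, 0, 0, 0]]}}

```text
time: 1.48
eef_pos: [0.4853, -0.1119, 0.2357]
tcp_rot: [0.985, 0.175, -0.001, -0.005]
contact_force: [0.1, 0.1, 0.9]
opening: 0.995
```

```bash
cat > snap.py <<'E'
import sys,cv2,json,numpy as np
from plant import vision,monitor
for a in sys.argv[1:]:
    n,out=a.split(':'); c=vision.get_calibration(n); im=vision.read_camera(n)
    cv2.imwrite(f'pics/{out}.png',im[:,:,::-1])
    json.dump({k:np.array(v).tolist() for k,v in c.items()},open(f'pics/{out}.json','w'))
s=monitor.get_state();print(s['time'],s['eef_pos'],s['tcp_rot'],s['qpos'],s['wrist_torque'])
E
python3 snap.py wrist:w1
```

```text
1.5333 [ 0.48453526 -0.11383326  0.23556764] [ 0.98459977  0.17477045 -0.00125402 -0.00412395] [-0.43747771 -0.10259963  2.00734054  0.00559913  1.24365402  0.78015282] [-0.03065595  0.05335906  0.00641028]
```

View pics/w1.png

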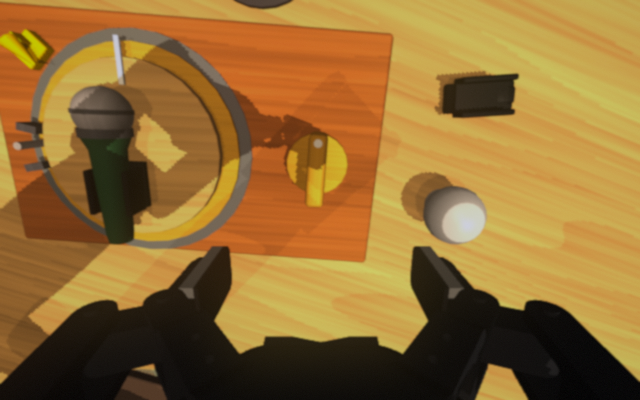

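Wrist view shows the knob bar from (318,134) to (316,207), its dot at (318,143), and the disc centre near (316,163). The pointer tip is at about (48,60) and the tongue tip at (117,36).

```bash
python3 - <<'E'
import cv2
a=cv2.imread("pics/w1.png")[120:220,265:365]; cv2.imwrite("pics/w1z.png",cv2.resize(a,(600,600),interpolation=cv2.INTER_CUBIC))
a=cv2.imread("pics/w1.png")[0:200,0:260]; cv2.imwrite("pics/w1y.png",cv2.resize(a,(780,600),interpolation=cv2.INTER_CUBIC))
E
```

```text
(no output)
```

View pics/w1z.png

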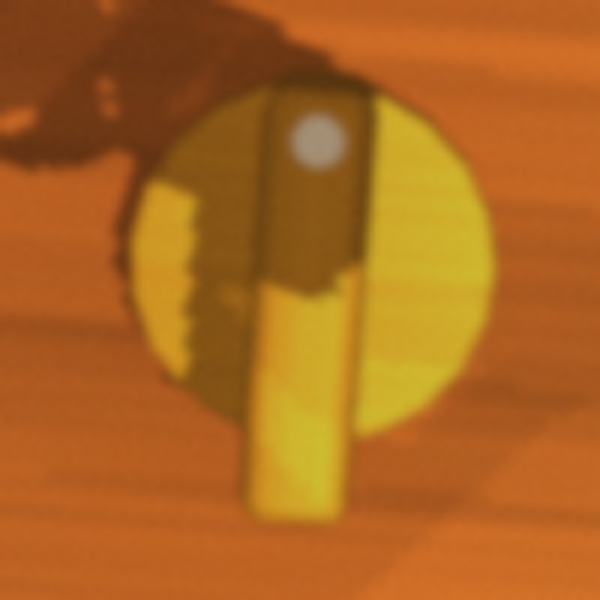

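View pics/w1y.png

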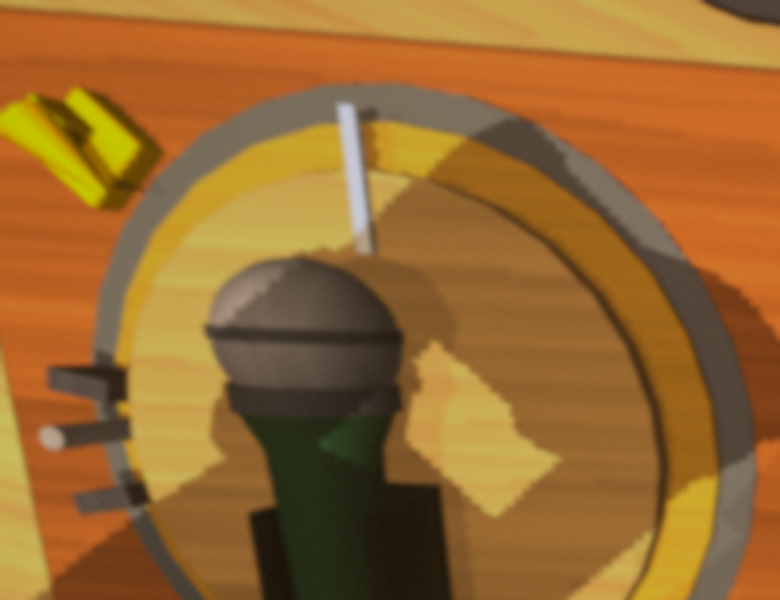

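```bash
python3 - <<'E'
from fit import *
import json
W=json.load(open('pics/w1.json'))
wz=lambda u,v:np.array([265+(u+.5)/6-.5,120+(v+.5)/6-.5])
for z in (.081,):
    q=[at_z(W,wz(*a),z) for a in [(268,88),(375,90),(340,520),(248,515)]]
    for a in q: print(a)
    c=sum(q)/4; e=(q[0]+q[1]-q[2]-q[3])/2; print('centre',c,'len',np.hypot(*e[:2]),'ang',np.degrees(np.arctan2(e[1],e[0])),'wid',np.linalg.norm(q[0]-q[1]))
d=tri([(W,wz(318,142)),(T,tz(512,168)),(S,sz(191,90))]);print('dot',d)
d=tri([(W,wz(318,142)),(T,tz(512,168))]);print('dot',d)
# pointer expected, tip projection
for ang in (55,58,60,62,64):
    ax=np.array([.441,.092,0]); a=np.radians(ang)
    P=ax+[.118*np.cos(a),.118*np.sin(a),.0435]; print(ang,P,3*proj(W,P)[0], proj(T,P)[0], proj(S,P)[0])
y=lambda u,v:np.array([(u+.5)/3-.5,(v+.5)/3-.5])
print('tongue',at_z(W,y(345,104),.0435), 'axis angle', np.degrees(np.arctan2(*(at_z(W,y(345,104),.0435)-ax)[1::-1])))
E
```

```text
[ 0.52642158 -0.08417384  0.081     ]
[ 0.53184477 -0.09981691  0.081     ]
[ 0.46440347 -0.11880865  0.081     ]
[ 0.45994294 -0.1042522   0.081     ]
centre [ 0.49565319 -0.1017629   0.081     ] len 0.0697513873405772 ang 16.264195394866757 wid 0.01655646228917872
dot [ 0.5215979  -0.09382468  0.08060704]
dot [ 0.52149836 -0.09374181  0.08151203]
55 [0.50868202 0.18865994 0.0435    ] [131.70444778 153.6293315 ] [237.99371169 216.42200075] [401.86605202 260.73508217]
58 [0.50353047 0.19206968 0.0435    ] [119.52257995 165.81420262] [236.70780901 218.53053914] [405.0045213  260.44380093]
60 [0.5      0.194191 0.0435  ] [111.88881109 174.35858298] [235.91027956 219.97208838] [407.06579356 260.18286114]
62 [0.49639764 0.19618782 0.0435    ] [104.65525108 183.22197039] [235.16176883 221.44042043] [409.09842492 259.86911691]
64 [0.4927278 0.1980577 0.0435   ] [ 97.82970809 192.3886043 ] [234.46327137 222.93386138] [411.09922888 259.50319631]
tongue [0.54770997 0.12532115 0.0435    ] axis angle 17.341443196091205
```

Emit:
{"api": "jog_arm", "payload": {"series": [[0.0146, -0.008, 0, 0.068], [0, 0, 0.03, 0], [0, 0, 0.03, 0], [0, 0, 0.03, 0], [0, 0, 0, 0], [0, 0, 0, 0], [0, 0, 0, 0], [0, 0, 0, 0]]}}

```text
time: 2.2
eef_pos: [0.4961, -0.1056, 0.1467]
tcp_rot: [0.99, 0.138, 0.0, -0.001]
contact_force: [0.0, 0.1, 0.3]
opening: 0.997
```

```bash
python3 snap.py wrist:w2; python3 - <<'E'
import cv2
from fit import *
a=cv2.imread("pics/top0.png")
print(at_z(T,tz(733,195),.05))
E
```

```text
2.25 [ 0.49641047 -0.10574785  0.14712053] [ 9.90378916e-01  1.38378538e-01  7.46149663e-04 -6.52749014e-04] [-0.41092642  0.01763027  2.06388331  0.00217041  1.05948976  0.88116028] [-0.02540004  0.0088553   0.05430067]
[ 0.49457762 -0.26233957  0.05      ]
```

View pics/w2.png

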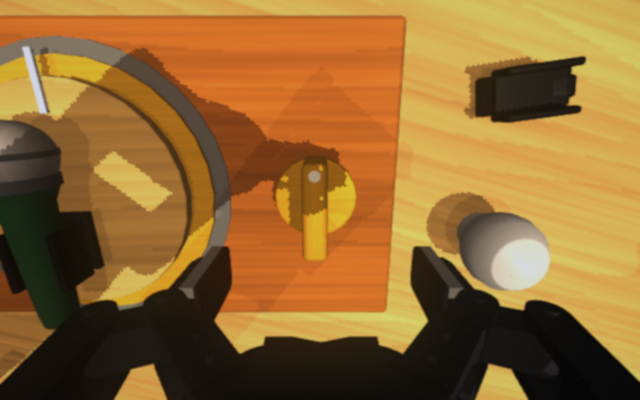

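```bash
python3 - <<'E'
from fit import *
import json
W=json.load(open('pics/w2.json'));V=json.load(open('pics/w1.json'))
q=[at_z(W,np.array(a),.081) for a in [(302,158),(328,158),(326,260),(303,260)]]
c=sum(q)/4; e=(q[0]+q[1]-q[2]-q[3])/2; print('centre',c,'len',np.hypot(*e[:2]),'ang',np.degrees(np.arctan2(e[1],e[0])))
print(tri([(W,(314.5,177)),(V,(265+318/6,120+142/6)),]))
E
```

```text
centre [ 0.49782024 -0.10100719  0.081     ] len 0.0737923201813713 ang 15.304712472595563
[ 0.52097715 -0.09457892  0.08029912]
```

Emit:
{"api": "jog_arm", "payload": {"series": [[0, -0.0045, 0, 0], [0, 0, 0.03, 0], [0, 0, 0.03, 0], [0, 0, 0.025, 0], [0, 0, 0.005, 0], [0, 0, 0, 0], [0, 0, 0, 0], [0, 0, 0, 0]]}}

```text
time: 2.92
eef_pos: [0.5052, -0.1046, 0.069]
tcp_rot: [0.99, 0.138, 0.012, 0.006]
contact_force: [-0.1, 0.3, 0.5]
opening: 1.002
```

```bash
python3 snap.py wrist:w3
```

```text
2.9667 [ 0.505604   -0.10477747  0.06946267] [0.99030468 0.13818048 0.01272212 0.00639901] [-0.40201607  0.14295342  2.09659108  0.00276937  0.87364675  0.88975601] [0.0064799  0.01101232 0.02171533]
```

View pics/w3.png

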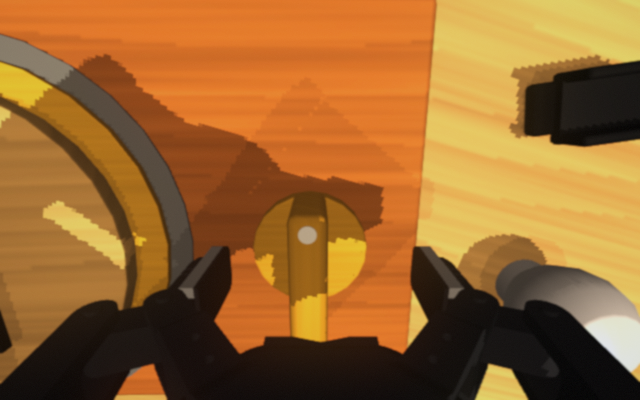

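```bash
cat > go.py <<'E'
import sys,numpy as np
from scipy.spatial.transform import Rotation as Ro
from plant import monitor
s=monitor.get_state();R=Ro.from_quat(s['tcp_rot']).as_matrix();p=np.array(s['eef_pos'])
t=[p[i] if a=='-' else float(a) for i,a in enumerate(sys.argv[1:4])]
print('t',s['time'],'p',p.round(4),'xang',np.degrees(np.arctan2(R[1,0],R[0,0])).round(2),'tool z',R[:,2].round(4),'shift',(R.T@(np.array(t)-p)).round(4),'torq',np.round(s['wrist_torque'],3),'F',np.round(s['contact_force'],1),'q6',s['qpos'][5])
E
python3 go.py .4955 -.1013 .056
```

```text
t 2.9667 p [ 0.5056 -0.1048  0.0695] xang 15.9 tool z [ 0.027  -0.0092 -0.9996] shift [-0.0091 -0.0063  0.0132] torq [0.006 0.011 0.022] F [ 0.6 -1.   0.6] q6 0.889756012303458
```

Emit:
{"api": "jog_arm", "payload": {"series": [[0, 0, -0.03, 0], [0, 0, -0.03, 0], [0, 0, -0.03, 0], [0, 0, 0, 0], [0, 0, 0, 0], [0, 0, 0, 0], [0, 0, 0, 0], [0, 0, 0, 0]]}}

```text
time: 3.63
eef_pos: [0.5059, -0.1049, 0.1716]
tcp_rot: [0.99, 0.138, 0.018, 0.01]
contact_force: [-0.7, -0.5, -0.9]
opening: 0.999
```

```bash
python3 go.py .4955 -.1013 .056
```

```text
t 3.6333 p [ 0.5059 -0.1049  0.1716] xang 15.93 tool z [ 0.0389 -0.0141 -0.9991] shift [-0.0129 -0.0091  0.115 ] torq [ 0.005  0.035 -0.029] F [-0.7 -0.5 -0.9] q6 0.8901391931933954
```

Emit:
{"api": "jog_arm", "payload": {"series": [[-0.0129, -0.009, 0, 0], [0, 0, 0.01, 0], [0, 0, 0.01, 0], [0, 0, 0.01, 0], [0, 0, 0.01, 0], [0, 0, 0.01, 0], [0, 0, 0.01, 0], [0, 0, 0, 0]]}}

```text
time: 4.3
eef_pos: [0.491, -0.0998, 0.0987]
tcp_rot: [0.99, 0.138, 0.014, 0.007]
contact_force: [-0.9, -0.6, -0.1]
opening: 1.001
```

```bash
python3 go.py .4955 -.1013 .056
```

```text
t 4.3 p [ 0.491  -0.0998  0.0987] xang 15.87 tool z [ 0.0295 -0.0101 -0.9995] shift [0.0028 0.0019 0.0428] torq [0.004 0.061 0.005] F [-0.9 -0.6 -0.1] q6 0.887777751051001
```

Emit:
{"api": "jog_arm", "payload": {"series": [[0, 0, -0.02, 0], [-0.02, -0.014, 0, 0], [0, 0, 0, 0], [0, 0, 0, 0], [0.005, 0.0035, 0, 0], [0.005, 0.0035, 0, 0], [0.005, 0.0035, 0, 0], [0, 0, 0, 0]]}}

```text
time: 4.97
eef_pos: [0.486, -0.0983, 0.1156]
tcp_rot: [0.99, 0.138, 0.012, 0.006]
contact_force: [0.7, -0.5, 0.0]
opening: 1.002
```

```bash
python3 go.py .4955 -.1013 .056
```

```text
t 4.9667 p [ 0.486  -0.0983  0.1156] xang 15.84 tool z [ 0.0249 -0.0081 -0.9997] shift [0.007  0.0046 0.0599] torq [-0.005 -0.015 -0.008] F [ 0.7 -0.5  0. ] q6 0.8871579853293944
```

Emit:
{"api": "jog_arm", "payload": {"series": [[0.0035, 0.0023, 0, 0], [0.0035, 0.0023, 0, 0], [0, 0, 0.008, 0], [0, 0, 0.008, 0], [0, 0, 0.008, 0], [0, 0, 0.008, 0], [0, 0, 0.008, 0], [0, 0, 0, 0]]}}

```text
time: 5.63
eef_pos: [0.4967, -0.1018, 0.0708]
tcp_rot: [0.99, 0.138, 0.011, 0.005]
contact_force: [-0.4, 0.8, -1.1]
opening: 1.001
```

```bash
python3 go.py .4955 -.1013 .056
```

```text
t 5.6333 p [ 0.4967 -0.1018  0.0708] xang 15.84 tool z [ 0.0234 -0.0075 -0.9997] shift [-0.0014 -0.001   0.0148] torq [ 0.02  -0.001 -0.014] F [-0.4  0.8 -1.1] q6 0.8890610551054029
```

Emit:
{"api": "jog_arm", "payload": {"series": [[-0.0014, -0.001, 0.006, 0], [0, 0, 0.006, 0], [0, 0, 0, 0], [0, 0, 0, 0], [0, 0, 0, 0], [0, 0, 0, 0], [0, 0, 0, 0], [0, 0, 0, 0]]}}

```text
time: 6.3
eef_pos: [0.4948, -0.101, 0.0571]
tcp_rot: [0.99, 0.138, 0.011, 0.005]
contact_force: [-0.6, -0.1, -0.3]
opening: 1.001
```

```bash
python3 go.py .4955 -.1013 .056
```

```text
t 6.3 p [ 0.4948 -0.101   0.0571] xang 15.84 tool z [ 0.0228 -0.0072 -0.9997] shift [0.0005 0.0004 0.0011] torq [-0.001  0.014  0.015] F [-0.6 -0.1 -0.3] q6 0.8887621581291382
```

Emit:
{"api": "jog_arm", "payload": {"series": [[0, 0, 0, 0], [0, 0, 0, 0], [0, 0, 0, 0], [0, 0, 0, 0], [0, 0, 0, 0], [0, 0, 0, 0], [0, 0, 0, 0], [0, 0, 0, 0]], "grip": 0.0, "grip_force": 50}}

```text
time: 6.97
eef_pos: [0.4956, -0.1011, 0.0584]
tcp_rot: [0.99, 0.137, 0.012, 0.005]
contact_force: [0.6, -1.3, 0.9]
opening: 0.205
```

```bash
python3 go.py .4955 -.1013 .056; python3 snap.py wrist:w4 top:t4 scene:s4;python3 - <<'E'
import cv2
a=cv2.imread("pics/top0.png")[150:315,195:435]
a=cv2.imread("pics/t4.png")[150:315,195:435]; a=cv2.resize(a,(600,412),interpolation=cv2.INTER_CUBIC); cv2.imwrite("pics/t4z.png",a)
E
```

```text
t 6.9667 p [ 0.4956 -0.1011  0.0584] xang 15.75 tool z [ 0.0241 -0.0061 -0.9997] shift [-0.0002  0.0001  0.0024] torq [0.478 0.021 0.052] F [ 0.6 -1.3  0.9] q6 0.8885694850780913
7.1167 [ 0.49555052 -0.1011208   0.05837487] [0.99049177 0.13700573 0.01153974 0.00472431] [-0.40396815  0.14228806  2.12299202  0.00504594  0.85167012  0.88865355] [0.48591924 0.09626722 0.02039506]
```

View pics/w4.png

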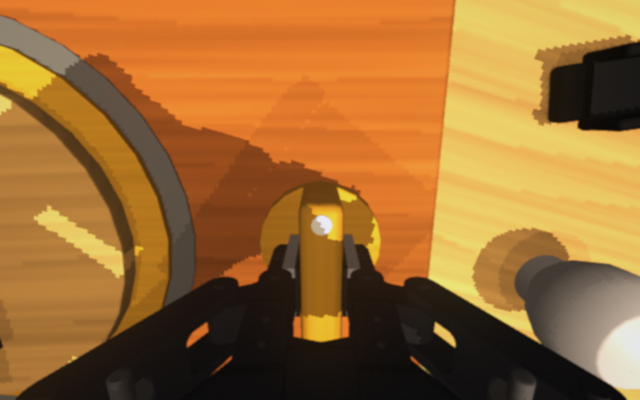

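View pics/t4z.png

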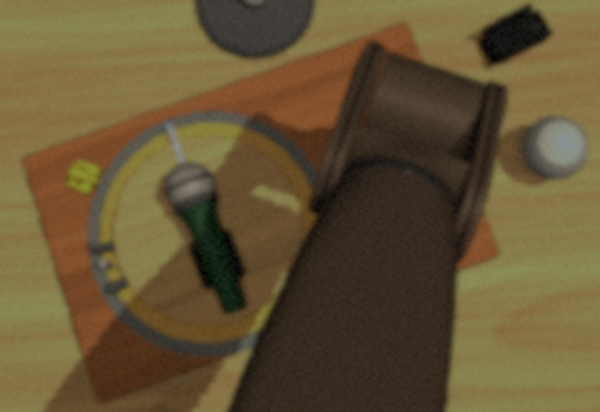

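View pics/s4.png

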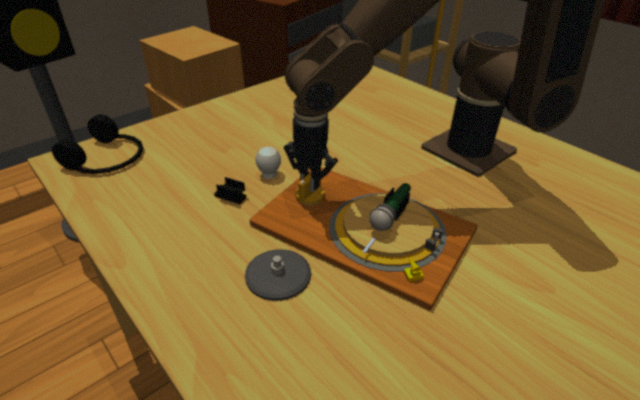

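Bar gripped (opening 0.205 is about 17.5 mm). Tongue, pointer and lugs stay visible in the top and scene views. Turning anticlockwise.

Emit:
{"api": "jog_arm", "payload": {"series": [[0, 0, 0, -0.08], [0, 0, 0, -0.08], [0, 0, 0, -0.08], [0, 0, 0, -0.08], [0, 0, 0, -0.08], [0, 0, 0, -0.08], [0, 0, 0, -0.08], [0, 0, 0, -0.08]]}}

```text
time: 7.78
eef_pos: [0.4952, -0.1005, 0.0584]
tcp_rot: [0.894, 0.449, 0.01, 0.004]
contact_force: [1.1, -1.9, -0.9]
opening: 0.205
```

```bash
python3 go.py .4955 -.1011 -
```

```text
t 7.7833 p [ 0.4952 -0.1005  0.0584] xang 53.35 tool z [ 0.0218  0.0019 -0.9998] shift [-0.0003  0.0006  0.    ] torq [ 0.747  0.312 -0.208] F [ 1.1 -1.9 -0.9] q6 0.22459329111403814
```

Clean: 37.6°, small forces. Continue.

Emit:
{"api": "jog_arm", "payload": {"series": [[0, 0, 0, -0.08], [0, 0, 0, -0.08], [0, 0, 0, -0.08], [0, 0, 0, -0.08], [0, 0, 0, -0.08], [0, 0, 0, -0.08], [0, 0, 0, -0.08], [0, 0, 0, -0.08]]}}

```text
time: 8.45
eef_pos: [0.4946, -0.1003, 0.0584]
tcp_rot: [0.7, 0.714, 0.008, 0.003]
contact_force: [2.2, -0.3, -1.0]
opening: 0.2
```

Emit:
{"api": "jog_arm", "payload": {"series": [[0, 0, 0, -0.08], [0, 0, 0, -0.08], [0, 0, 0, -0.08], [0, 0, 0, -0.08], [0, 0, 0, -0.08], [0, 0, 0, -0.08], [0, 0, 0, 0], [0, 0, 0, 0]]}}

```text
time: 9.12
eef_pos: [0.4941, -0.1005, 0.0584]
tcp_rot: [0.5, 0.866, 0.006, 0.002]
contact_force: [2.4, 0.3, -0.7]
opening: 0.204
```

```bash
python3 go.py .4955 -.1011 -;  python3 snap.py top:t5 scene:s5;python3 - <<'E'
import cv2
a=cv2.imread("pics/t5.png")[180:300,205:340]; cv2.imwrite("pics/t5z.png",cv2.resize(a,None,fx=5,fy=5,interpolation=cv2.INTER_CUBIC))
a=cv2.imread("pics/s5.png")[170:310,310:480]; cv2.imwrite("pics/s5z.png",cv2.resize(a,None,fx=4,fy=4,interpolation=cv2.INTER_CUBIC))
E
```

```text
t 9.1167 p [ 0.4941 -0.1005  0.0584] xang 119.94 tool z [ 0.0088  0.0091 -0.9999] shift [-0.0012  0.0009  0.    ] torq [0.045 0.377 0.003] F [ 2.4  0.3 -0.7] q6 -0.9403270999496323
9.2167 [ 0.49410977 -0.10048831  0.05834667] [0.5003996  0.86577098 0.00618564 0.00161154] [-0.40785584  0.14788024  2.11649892  0.01555343  0.87263695 -0.94047879] [-0.03434561  0.48716995 -0.02713318]
```

View pics/t5z.png

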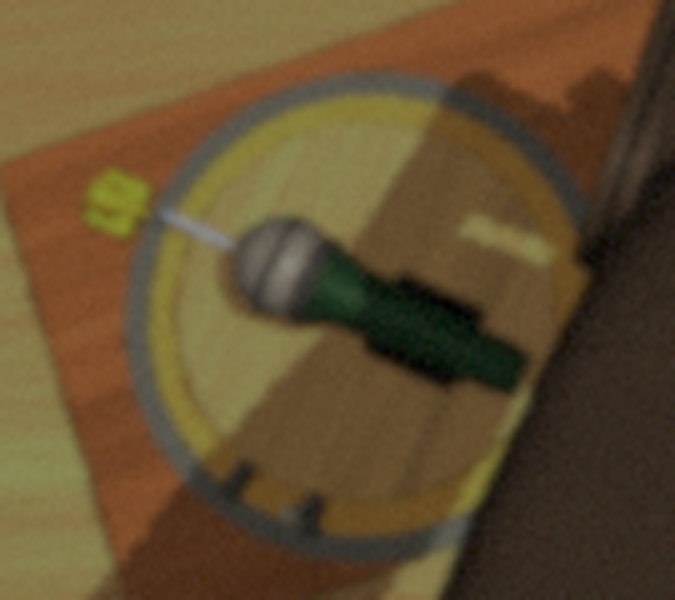

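View pics/s5z.png

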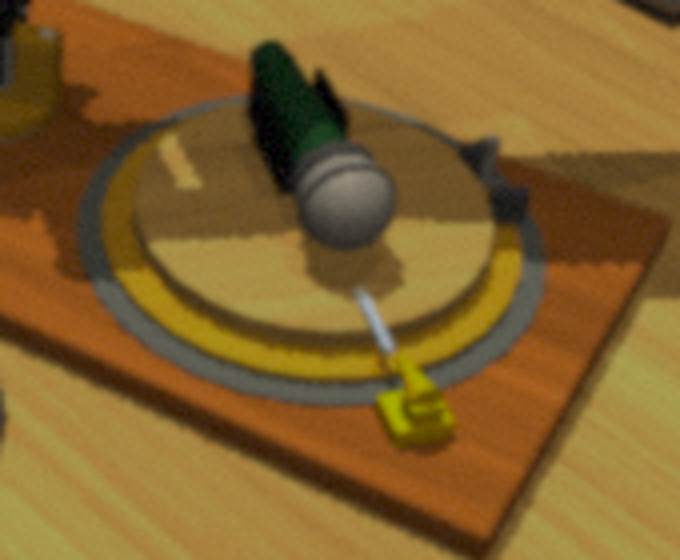

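```bash
cat > tg.py <<'E'
from fit import *
ax=np.array([.441,.092,0])
def A(q): return np.degrees(np.arctan2(q[1]-ax[1],q[0]-ax[0])).round(2), np.hypot(*(q-ax)[:2]).round(4)
E
python3 - <<'E'
from tg import *
t=lambda u,v:np.array([205+(u+.5)/5-.5,180+(v+.5)/5-.5]); s=lambda u,v:np.array([310+(u+.5)/4-.5,170+(v+.5)/4-.5])
print('tongue t',A(at_z(T,t(163,213),.0435)),'s',A(at_z(S,s(390,351),.0435)),A(tri([(T,t(163,213)),(S,s(390,351))])))
print('tip t',A(at_z(T,t(150,210),.0435)),'s',A(at_z(S,s(398,352),.0435)))
print('inner t',A(at_z(T,t(235,245),.0435)),'s',A(at_z(S,s(358,290),.0435)))
for z in(.0435,):
  for a in (58,60,62,64):
    r=np.radians(a);P=ax+[.118*np.cos(r),.118*np.sin(r),z];Q=ax+[.113*np.cos(r),.113*np.sin(r),z]
    print(a,(proj(T,P)[0]-[205,180])*5,(proj(S,P)[0]-[310,170])*4,'tong',(proj(T,Q)[0]-[205,180])*5,(proj(S,Q)[0]-[310,170])*4)
E
```

```text
tongue t (np.float64(61.82), np.float64(0.1124)) s (np.float64(61.38), np.float64(0.1109)) (np.float64(61.52), np.float64(0.1119))
tip t (np.float64(62.45), np.float64(0.1191)) s (np.float64(63.18), np.float64(0.1124))
inner t (np.float64(61.65), np.float64(0.0722)) s (np.float64(61.28), np.float64(0.0673))
58 [158.53904503 192.6526957 ] [380.01808519 361.77520372] tong [167.09384415 197.23471257] [376.84813334 354.34999154]
60 [154.55139778 199.86044191] [388.26317424 360.73144456] tong [163.27943715 204.14347812] [384.71063961 353.35963622]
62 [150.80884415 207.20210217] [396.39369967 359.47646763] tong [159.70019819 211.18016705] [392.46489089 352.16873863]
64 [147.31635685 214.66930691] [404.3969155  358.01278525] tong [156.36086806 218.3367334 ] [400.09885495 350.7796396 ]
```

Emit:
{"api": "jog_arm", "payload": {"series": [[0, 0, 0, -0.08], [0, 0, 0, -0.08], [0, 0, 0, -0.08], [0, 0, 0, -0.08], [0, 0, 0, -0.08], [0, 0, 0, -0.08], [0, 0, 0, -0.03], [0, 0, 0, 0]]}}

```text
time: 9.88
eef_pos: [0.4938, -0.1008, 0.0584]
tcp_rot: [0.261, 0.965, 0.005, 0.003]
contact_force: [3.4, 0.8, -0.4]
opening: 0.203
```

```bash
python3 go.py .4955 -.1011 -;  python3 snap.py top:t6 scene:s6;python3 - <<'E'
import cv2
a=cv2.imread("pics/t6.png")[180:300,205:340]; cv2.imwrite("pics/t6z.png",cv2.resize(a,None,fx=5,fy=5,interpolation=cv2.INTER_CUBIC))
a=cv2.imread("pics/s6.png")[170:310,310:480]; cv2.imwrite("pics/s6z.png",cv2.resize(a,None,fx=4,fy=4,interpolation=cv2.INTER_CUBIC))
E
```

```text
t 9.8833 p [ 0.4938 -0.1008  0.0584] xang 149.79 tool z [ 0.0077  0.0076 -0.9999] shift [-0.0016  0.0006  0.    ] torq [-0.045  0.399  0.008] F [ 3.4  0.8 -0.4] q6 -1.4597160649942664
9.9833 [ 0.49378195 -0.10078505  0.05836065] [0.26088998 0.96535348 0.00466167 0.00270925] [-0.40774876  0.14779067  2.11655629  0.01305244  0.873261   -1.45901336] [-0.11843645  0.37672468  0.01098057]
```

View pics/t6z.png

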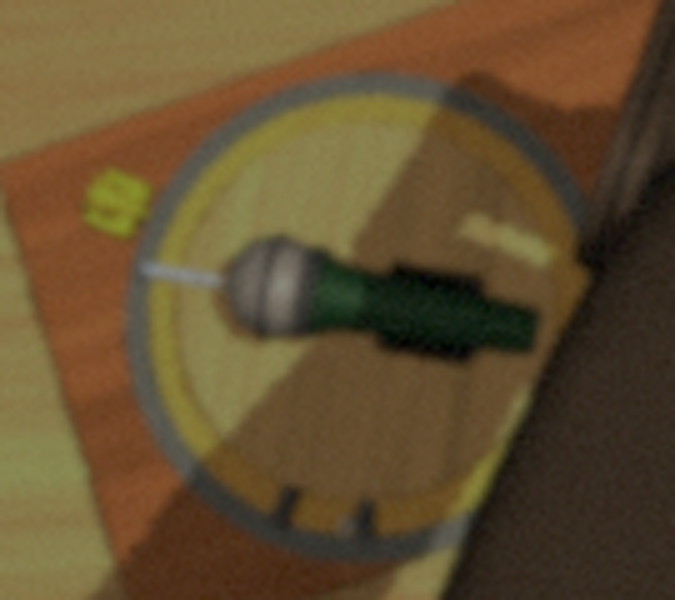

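View pics/s6z.png

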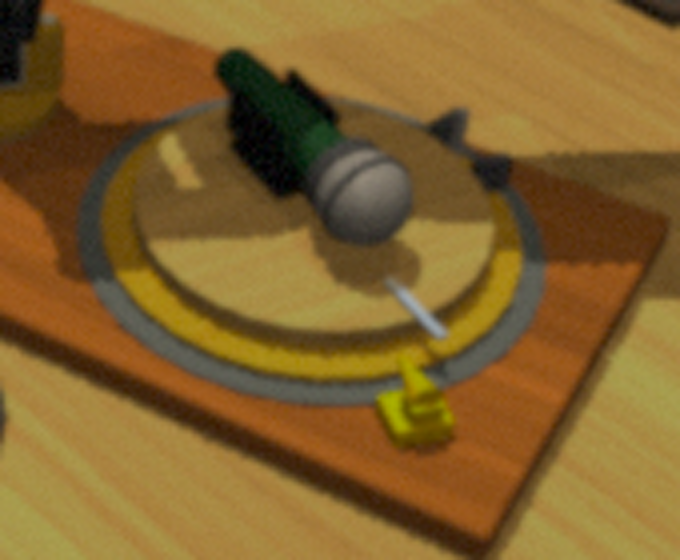

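```bash
python3 - <<'E'
from tg import *
t=lambda u,v:np.array([205+(u+.5)/5-.5,180+(v+.5)/5-.5]); s=lambda u,v:np.array([310+(u+.5)/4-.5,170+(v+.5)/4-.5])
print('tongue t',A(at_z(T,t(143,268),.0435)),'s',A(at_z(S,s(443,335),.0435)))
print('tip t',A(at_z(T,t(150,212),.0435)),'s',A(at_z(S,s(402,354),.0435)))
E
```

```text
tongue t (np.float64(76.69), np.float64(0.113)) s (np.float64(76.8), np.float64(0.11))
tip t (np.float64(62.89), np.float64(0.1187)) s (np.float64(63.85), np.float64(0.1141))
```

Emit:
{"api": "jog_arm", "payload": {"series": [[0, 0, 0, 0.08], [0, 0, 0, 0.08], [0, 0, 0, 0.08], [0, 0, 0, 0.08], [0, 0, 0, 0.08], [0, 0, 0, 0.08], [0, 0, 0, 0.08], [0, 0, 0, 0.03]]}}

```text
time: 10.65
eef_pos: [0.4942, -0.1005, 0.0584]
tcp_rot: [0.545, 0.839, 0.005, 0.002]
contact_force: [2.5, -0.5, 0.7]
opening: 0.203
```

Emit:
{"api": "jog_arm", "payload": {"series": [[0, 0, 0, 0.06], [0, 0, 0, 0.06], [0, 0, 0, 0.06], [0, 0, 0, 0.03], [0, 0, 0, 0], [0, 0, 0, 0], [0, 0, 0, 0], [0, 0, 0, 0]]}}

```text
time: 11.32
eef_pos: [0.4944, -0.1005, 0.0584]
tcp_rot: [0.635, 0.773, 0.005, 0.003]
contact_force: [2.0, -0.6, -0.4]
opening: 0.201
```

```bash
python3 go.py .4955 -.1011 -;  python3 snap.py top:t7 scene:s7;python3 - <<'E'
import cv2
a=cv2.imread("pics/t7.png")[180:300,205:340]; cv2.imwrite("pics/t7z.png",cv2.resize(a,None,fx=5,fy=5,interpolation=cv2.INTER_CUBIC))
a=cv2.imread("pics/s7.png")[170:310,310:480]; cv2.imwrite("pics/s7z.png",cv2.resize(a,None,fx=4,fy=4,interpolation=cv2.INTER_CUBIC))
E
```

```text
t 11.3167 p [ 0.4944 -0.1005  0.0584] xang 101.19 tool z [ 0.0102  0.0038 -0.9999] shift [-0.0008  0.001   0.    ] torq [0.08  0.253 0.063] F [ 2.  -0.6 -0.4] q6 -0.6069895807037956
11.4167 [ 0.49440333 -0.1004596   0.05836897] [0.6348038  0.77265432 0.00468883 0.00272921] [-0.40542975  0.14730971  2.11709153  0.00979906  0.86935998 -0.60698695] [0.10360794 0.32127208 0.07252439]
```

View pics/t7z.png

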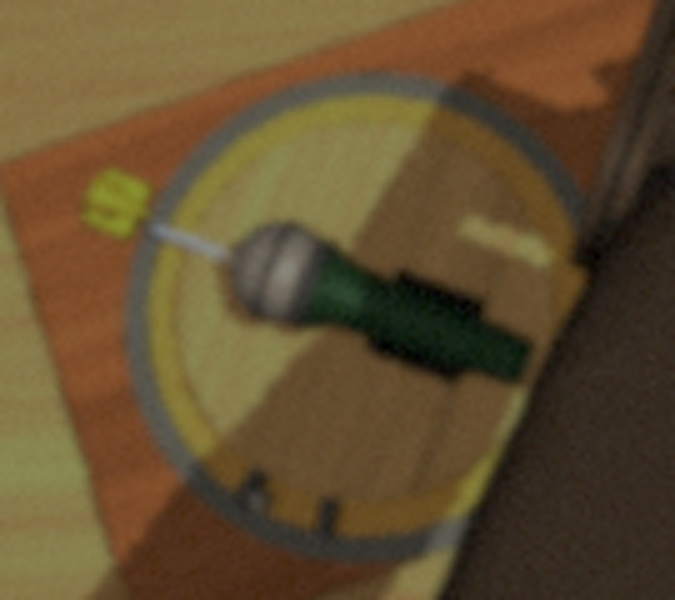

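View pics/s7z.png

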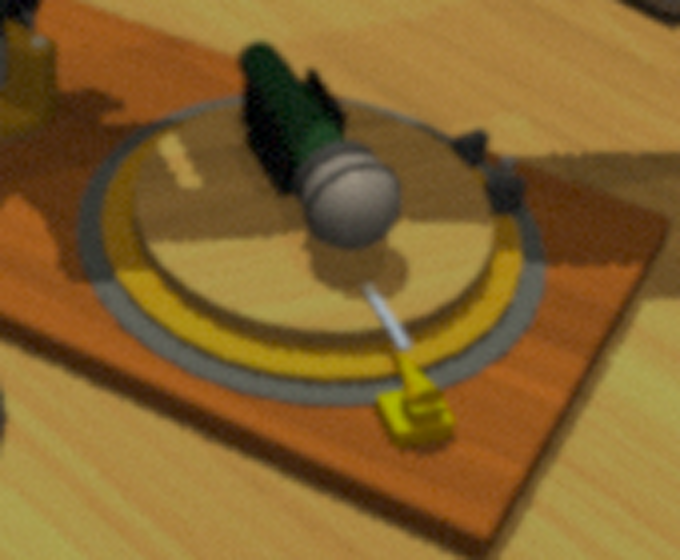

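```bash
python3 - <<'E'
import cv2,numpy as np
for n,fs,(x0,y0,x1,y1) in (('top',['top0','t4','t6'],(215,205,247,229)),('scene',['scene0','s4','s6'],(398,250,430,286))):
    m=np.mean([cv2.imread(f'pics/{f}.png').astype(float) for f in fs],0)[y0:y1,x0:x1]
    m=np.clip(m*(2.2 if n=='top' else 1.6),0,255).astype(np.uint8)
    cv2.imwrite(f'pics/ptr_{n}.png',cv2.resize(m,None,fx=16,fy=16,interpolation=cv2.INTER_CUBIC))
E
```

```text
(no output)
```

View pics/ptr_top.png

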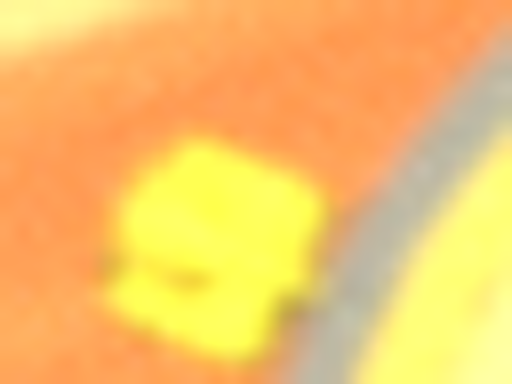

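View pics/ptr_scene.png

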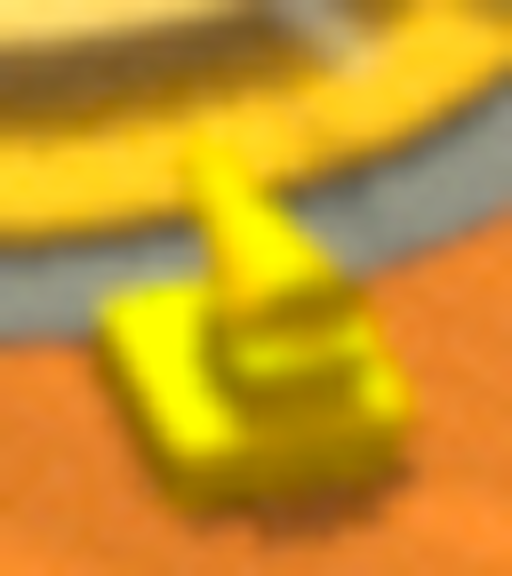

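```bash
python3 - <<'E'
from tg import *
s=lambda u,v:np.array([398+(u+.5)/16-.5,250+(v+.5)/16-.5]); t=lambda u,v:np.array([215+(u+.5)/16-.5,205+(v+.5)/16-.5])
tip=at_z(S,s(205,148),.0435); base=at_z(S,s(290,296),.0435)
print('tip',tip,A(tip),'base',base,A(base)); d=base-tip; print('cone dir',np.degrees(np.arctan2(d[1],d[0])),np.linalg.norm(d))
for z in (.02,.03,.04): print(z,'blockT',A(at_z(T,t(219,248),z)))
for z in(.03,):
  a,b,c,e=[at_z(T,t(*q),z) for q in ((200,140),(325,190),(240,360),(110,300))]
  for d in (b-c,a-e,a-b,e-c): print(np.degrees(np.arctan2(d[1],d[0])),np.linalg.norm(d))
# block top corners in scene
for z in (.03,):
  q=[at_z(S,s(*q),z) for q in ((105,300),(190,450),(405,400))]
  for d in (q[1]-q[0],q[2]-q[1]): print('S',np.degrees(np.arctan2(d[1],d[0])),np.linalg.norm(d))
# plinth corners residual for scene with joint fit -> local bias
p=np.array([.4948,-.1007,.272])
for c,uv,xy in obs: print(uv-proj(c,w(p,xy,.02))[0])
E
```

```text
tip [0.4923315  0.19585881 0.0435    ] (np.float64(63.7), np.float64(0.1159)) base [0.50353969 0.21810526 0.0435    ] (np.float64(63.62), np.float64(0.1408))
cone dir 63.2601516294206 0.02491040521284815
0.02 blockT (np.float64(63.15), np.float64(0.142))
0.03 blockT (np.float64(63.35), np.float64(0.1393))
0.04 blockT (np.float64(63.56), np.float64(0.1366))
-28.472592541518047 0.030049981695769966
-31.12632706564206 0.029023858740059045
64.19344350509222 0.021971759086880045
61.44070258984829 0.02329180425546504
S 64.05720878744081 0.024741202791104464
S 155.68827916497835 0.027867559234520386
[-0.10764613  1.22627822]
[1.43837452 2.05268387]
[-1.31146167 -0.61256526]
[ 0.90162657 -0.70586524]
[2.11669257 1.96567377]
[-1.77965163  0.20508364]
[0.92149419 1.63563754]
[-1.39805765  0.55341618]
```

```bash
python3 - <<'E'
from tg import *
import cv2
t=lambda u,v:np.array([205+(u+.5)/5-.5,180+(v+.5)/5-.5]); s=lambda u,v:np.array([310+(u+.5)/4-.5,170+(v+.5)/4-.5])
a,b=at_z(S,s(405,347),.0435),at_z(S,s(367,287),.0435);print(A(a),A(b),np.degrees(np.arctan2(*(a-b)[1::-1])))
a,b=at_z(T,t(152,228),.0435),at_z(T,t(228,256),.0435);print(A(a),A(b),np.degrees(np.arctan2(*(a-b)[1::-1])))
E
```

```text
(np.float64(65.59), np.float64(0.1102)) (np.float64(65.76), np.float64(0.0664)) 65.33965264529148
(np.float64(66.37), np.float64(0.1145)) (np.float64(66.68), np.float64(0.0732)) 65.82406858633162
```

Emit:
{"api": "jog_arm", "payload": {"series": [[0, 0, 0, 0.03], [0, 0, 0, 0.03], [0, 0, 0, 0.02], [0, 0, 0, 0], [0, 0, 0, 0], [0, 0, 0, 0], [0, 0, 0, 0], [0, 0, 0, 0]]}}

```text
time: 12.08
eef_pos: [0.4945, -0.1004, 0.0584]
tcp_rot: [0.666, 0.746, 0.005, 0.003]
contact_force: [1.7, 0.0, -0.3]
opening: 0.205
```

```bash
cat > avg.py <<'E'
import sys,cv2,numpy as np
from plant import vision
k=sys.argv[1]
for n,(x0,y0,x1,y1),g in (('top',(215,200,265,240),2),('scene',(385,230,430,275),1.6)):
    m=np.mean([vision.read_camera(n).astype(float) for _ in range(6)],0)[:,:,::-1]
    np.save(f'pics/{n}{k}.npy',m)
    m=np.clip(m[y0:y1,x0:x1]*g,0,255).astype(np.uint8)
    cv2.imwrite(f'pics/a_{n}{k}.png',cv2.resize(m,None,fx=12,fy=12,interpolation=cv2.INTER_CUBIC))
E
python3 go.py .4955 -.1011 -; python3 avg.py 8
```

```text
t 12.0833 p [ 0.4945 -0.1004  0.0584] xang 96.54 tool z [ 0.0105  0.0037 -0.9999] shift [-0.0008  0.0009  0.    ] torq [ 0.037  0.283 -0.014] F [ 1.7  0.  -0.3] q6 -0.5257758738570584
```

View pics/a_top8.png

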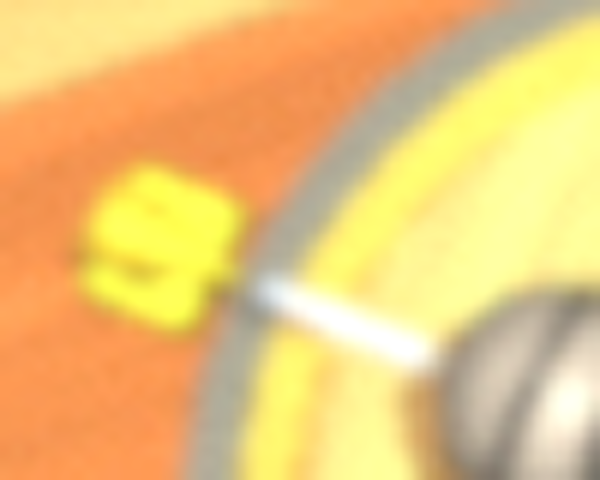

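View pics/a_scene8.png

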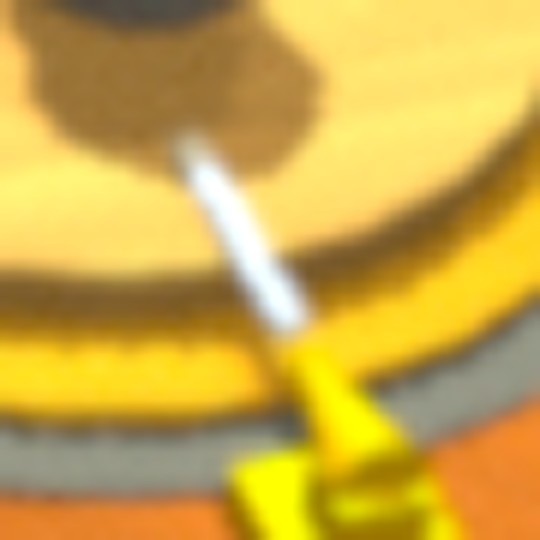

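```bash
python3 - <<'E'
from tg import *
t=lambda u,v:np.array([215+(u+.5)/12-.5,200+(v+.5)/12-.5]); s=lambda u,v:np.array([385+(u+.5)/12-.5,230+(v+.5)/12-.5])
for f,c,l in ((s,S,[(292,325),(190,148),(303,348),(368,457)]),(t,T,[(262,283),(432,361),(159,247)])):
  for q in l: print(q,A(at_z(c,f(*q),.0435)))
E
```

```text
(292, 325) (np.float64(63.5), np.float64(0.1098))
(190, 148) (np.float64(63.59), np.float64(0.0672))
(303, 348) (np.float64(63.32), np.float64(0.115))
(368, 457) (np.float64(63.46), np.float64(0.1396))
(262, 283) (np.float64(63.32), np.float64(0.1133))
(432, 361) (np.float64(64.31), np.float64(0.0735))
(159, 247) (np.float64(63.9), np.float64(0.1366))
```

Aligned: tongue 63.4° vs pointer 63.4–63.9° in both views. Releasing.

Emit:
{"api": "jog_arm", "payload": {"series": [[0, 0, 0, 0], [0, 0, 0, 0], [0, 0, 0, 0], [0, 0, 0, 0], [0, 0, 0, 0], [0, 0, 0, 0], [0, 0, 0, 0], [0, 0, 0, 0]], "grip": 0.06}}

```text
time: 13.35
eef_pos: [0.4944, -0.1005, 0.0581]
tcp_rot: [0.666, 0.746, 0.005, 0.003]
contact_force: [0.3, 0.9, 0.7]
opening: 0.705
```

```bash
python3 go.py .4955 -.1011 -; python3 avg.py 9;python3 snap.py wrist:w9
```

```text
t 13.35 p [ 0.4944 -0.1005  0.0581] xang 96.49 tool z [ 0.0121  0.0032 -0.9999] shift [-0.0007  0.001   0.    ] torq [-0.054  0.043  0.006] F [0.3 0.9 0.7] q6 -0.5253646858948366
14.0 [ 0.49439364 -0.10053621  0.05813413] [0.66593651 0.7459824  0.00519159 0.00344564] [-0.40566305  0.14678681  2.11825446  0.01004668  0.86674457 -0.52539358] [ 0.00139439 -0.00046215  0.01925736]
```

View pics/w9.png

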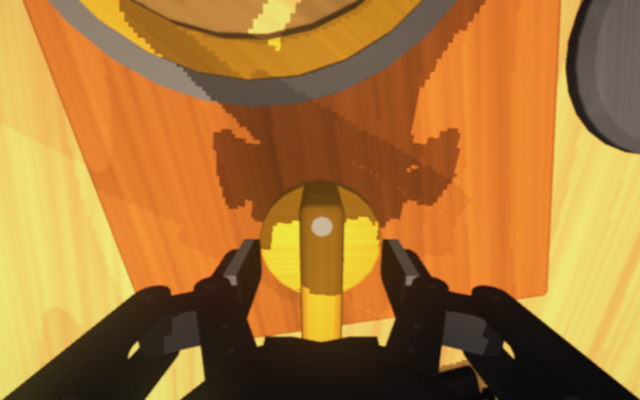

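View pics/a_scene9.png

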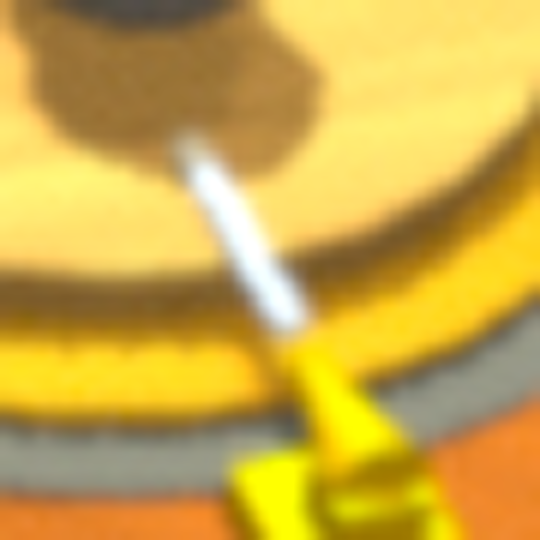

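Fingers are clear of the bar on both sides and nothing shifted. Rising.

Emit:
{"api": "jog_arm", "payload": {"series": [[0, 0, -0.01, 0], [0, 0, -0.015, 0], [0, 0, -0.015, 0], [0, 0, -0.015, 0], [0, 0, -0.015, 0], [0, 0, -0.015, 0], [0, 0, -0.015, 0], [0, 0, -0.015, 0]]}}

```text
time: 14.67
eef_pos: [0.4903, -0.0998, 0.1784]
tcp_rot: [0.666, 0.746, 0.004, -0.0]
contact_force: [0.1, 0.5, -0.3]
opening: 0.7
```

Emit:
{"api": "jog_arm", "payload": {"series": [[0, 0, -0.01, 0], [0, 0, 0, 0], [0, 0, 0, 0], [0, 0, 0, 0], [0, 0, 0, 0], [0, 0, 0, 0], [0, 0, 0, 0], [0, 0, 0, 0]]}}

```text
time: 15.33
eef_pos: [0.4905, -0.1, 0.1913]
tcp_rot: [0.666, 0.746, 0.004, 0.001]
contact_force: [0.3, -0.8, 0.1]
opening: 0.701
```

```bash
python3 avg.py 10;python3 snap.py wrist:w10; python3 - <<'E'
import numpy as np,cv2
for n,(x0,y0,x1,y1) in (('top',(205,180,335,300)),('scene',(330,200,450,290))):
    a,b,c=[np.load(f'pics/{n}{k}.npy') for k in (8,9,10)]
    print(n,[np.abs(p-q)[y0:y1,x0:x1].mean().round(2) for p,q in ((a,b),(b,c))])
a=np.load('pics/top10.npy')[170:315,195:435]
cv2.imwrite('pics/t10.png',cv2.resize(np.clip(a*1.7,0,255).astype(np.uint8),(792,478),interpolation=cv2.INTER_CUBIC))
E
```

```text
15.9833 [ 0.49098728 -0.10014523  0.19223834] [0.66592165 0.74600345 0.00474614 0.0021625 ] [-0.40766342 -0.05802361  2.04838566  0.0083948   1.14414406 -0.52442527] [ 0.03234836  0.0151316  -0.01139332]
top [np.float64(1.0), np.float64(6.95)]
scene [np.float64(1.12), np.float64(8.7)]
```

View pics/t10.png

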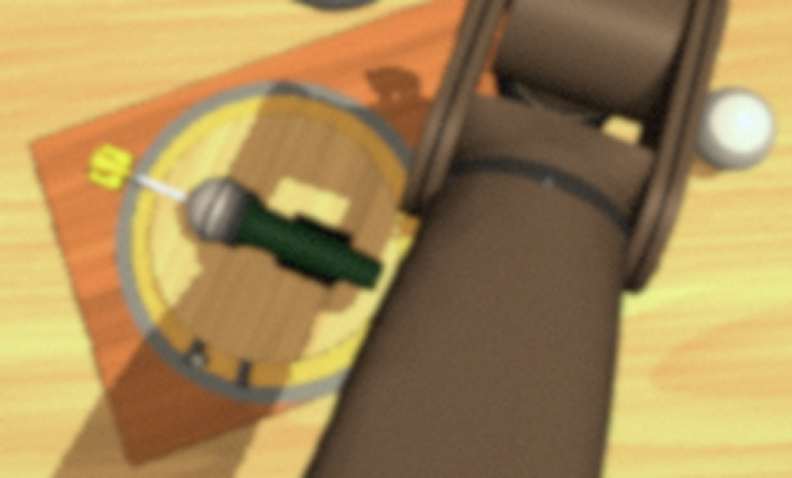

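View pics/a_scene10.png

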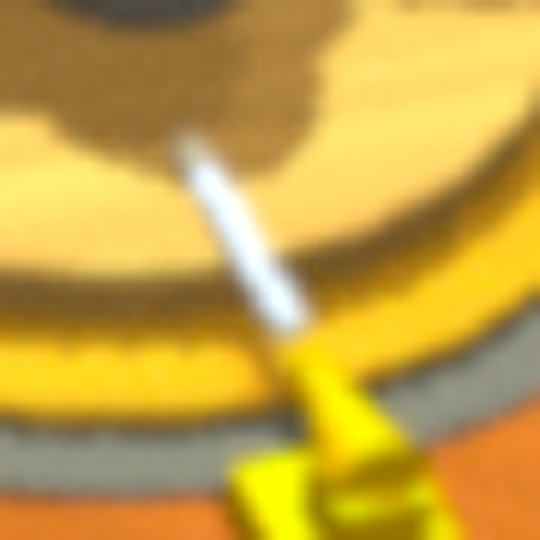

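View pics/w10.png

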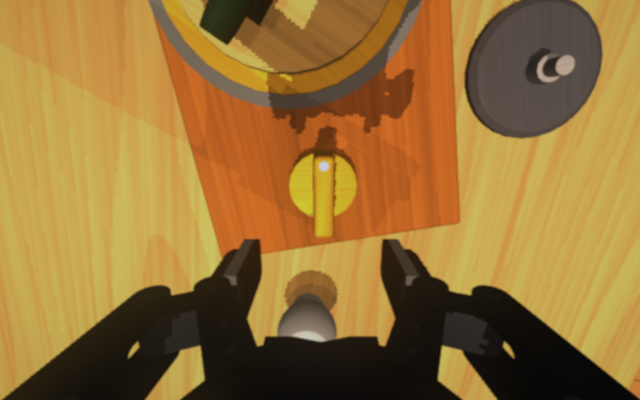

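```bash
python3 -c "
from plant import workorder
print(workorder.sign_off())"
```

```text
the job is handed in; nothing more can be done
None
```

The turntable is set with the tongue on the pointer's tip, and the job is handed in at about 16 s on the robot's clock; sign-off reported no verdict.

- **What I did:** I gripped the knob bar and turned it 134° anticlockwise. That took the tongue to about 76.7° (top and scene views), against a pointer at about 63.5°, so roughly 13° past. I then turned it back 53° clockwise, stopped, opened the fingers and rose straight up.
- **Final angle:** The tongue measured 63.3–63.5° and the pointer 63.3–63.9° in both views, about half a degree apart (tolerance 2°). One less precise reading, of the tongue's inner end in the top view, gave 64.3°.
- **Slack:** The drive pin lies against the clockwise lug in the last top picture.
- **After letting go:** The tongue and pointer look the same before release, after release and after the rise. The gripper is clear of the knob and the force readings are at noise level.
- **Other objects:** The windscreen and desk base look undisturbed in the last pictures. The clip is out of view there, but the gripper never went near it.
- **What was off:** Fast vertical moves left the tool tilted by up to about 2.4°. I redid the descent more slowly and gripped at about 1.4°. The highest force reading I saw while turning was 3.4 N. The two fixed views fitted the board to within about 2 px.

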